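# Set the board holder's jaw to the gauge mark with its knurled wheel

## Task

On the electronics bench, set the blue circuit-board holder for the next board: with a fingertip on top of its knurled wheel, roll the wheel towards the jaws, stroke by stroke, until the sliding jaw's red pointer lines up with the line on the yellow gauge marker. Move the jaw only by rolling the wheel, never by touching the jaw; grasp and lift nothing, leave everything else on the bench where it is, and take the hand away when the pointer is on the mark.

Things in the scene. Friction and masses are not known exactly. Their poses are not given: they have to be found in the camera images.
- holder: Board holder, fixed: dark steel base 84 (x) x 280 (y, -150 to +130) x 12 mm high, origin on the bench under it. Its own +y is the slide direction: knurled wheel at y = -100 mm between two blue cheeks (68 mm high, x within 27 mm, y -146 to -54 mm), sliding jaw in the middle, fixed blue jaw (56 mm high, face at y = +85 mm) at the +y end. Gauge rail along its +x side, top 30 mm high.
- wheel_top (a point): Crest of the knurled wheel (radius 36, width 24 mm, steel ribs, three orange), fixed to the holder, 86 mm above the bench, 18 mm above the cheeks; axle along the holder's x. The wheel is rigid. A closed fingertip laid on the crest, pressing 4 to 20 N and dragging level along +y, rolls it about 20 mm a stroke, while the crest is under the fingertip; it stays where left.
- thumbwheel: The knurled wheel; origin at its centre on the axle, 50 mm above the bench, turning with it. Rolling its top along the holder's +y (towards the jaws) drives the sliding jaw the same way, 10 mm per radian: 36 mm of fingertip travel moves the jaw 10 mm. Takes 2 to 3 N along the rim. It can be rolled back the same way.
- jaw: Blue sliding jaw 70 x 24 mm, top 54 mm above the bench, with black rubber face; origin at bench level under its face. Slides along the holder's y, total travel about 46 mm. Must not be touched.
- pointer (a point): White line on top of the red pointer arm (10 mm wide) on the sliding jaw, on the holder's +x side, 42 mm above the bench; the line runs along the holder's x. It starts 13 to 31 mm short of the mark (on its -y side).
- mark (a point): Black line on top of the yellow gauge marker (10 mm wide), clipped on the gauge rail at the holder's +x side, 42 mm above the bench; axes parallel to the holder's; fixed during the run. The jaw is set when the pointer's and the mark's positions along the holder's y agree.
- solder_spool: Blue solder spool 54 mm across, 37 mm high, standing loose on the robot's side of the holder; origin under its centre. Leave alone.
- cutters: Side cutters with green handles, about 150 mm long, 18 mm high, lying loose; origin at the pivot. Leave alone.
- motor_board: Green circuit board 55 x 85 mm with two small motors, 36 mm high, lying loose beyond the holder; origin under its centre. Leave alone.
- tip_tin: Round tin of brass wool 72 mm across, 35 mm high, loose; origin under its centre. Leave alone.
- tape_roll: Yellow tape roll 84 mm across, 18 mm high, lying loose; origin under its centre. Leave alone.
- driver: Screwdriver with red handle, 170 mm long, lying loose; leave alone.
- flux: Small amber bottle 36 mm across, 70 mm high, loose; origin under its centre. Leave alone.

How it is judged (in metres and radians):
On the way:
1. a fingertip presses on the knurled wheel (contact force between the fingers and thumbwheel above 0.5 N), for 0.2 s.
At the end, for the whole second after the job is handed in: The pointer on the sliding jaw is within 2.5 mm of the mark along the slide, and jaw and wheel are at rest (y of pointer in the frame of mark between -0.0025 and 0.0025 m and linear speed of jaw below 0.003 m/s and angular speed of thumbwheel below 0.1 rad/s); the robot touches nothing.
It fails at once if the sliding jaw is touched by the robot (contact force between any of the fingers, the arm and jaw above 1 N).
It fails at once if a loose thing on the bench is moved or lifted (more than 15 mm) (distance of any of solder_spool, cutters, motor_board, tip_tin, tape_roll, driver, flux from where it was at the start of the episode above 0.015 m).
It also fails if it takes over 58 s, if anything falls off the work surface, if the arm or the gripper's body presses on something with over 40 N, if the wrist force passes 120 N, or if a joint passes its speed limit or range.

## Robot

A 6-joint arm with a two-finger parallel gripper is mounted at the origin on the work surface. World frame = base frame: x ahead of the robot, y to its left, z up, the work surface at z = 0. Lengths are in mm, angles in rad, forces in N, time in s.
With the tool pointing down it reaches from about 400 to 825 mm from the base axis. Payload 7 kg.
Tool frame: the origin (TCP) lies at the very end of the fingers, on their centre line; the grasp point (between the pads) lies 19 mm behind it; z points along the fingers, y is the line along which they close (so a half turn about z gives the same grasp; the last joint's range is limited). The gripper opens to 88 mm and grips with 3 to 60 N. Pads are 19 mm wide; open, the fingers measure 130 mm over their backs; the gripper's body (78 mm by 193 mm) begins 47 mm behind the grasp point.
Start: joints at [-0.949, 0.359, 0.012, 0, -1.224, -0.288], TCP at [221.127, -637.729, 226.561] pointing down, gripper open.
Joint ranges: [-3.07, 3.07], [-1.43, 2.12], [-1.02, 1.25], [-3.03, 1.67], [-3.05, -0], [-3.03, 3.03]. Speed limits (rad/s): [2.39, 2.39, 3.01, 3.14, 3.14, 3.14].

## Interface

Orientations are given as a unit quaternion [x, y, z, w].
In Python, from plant import bot gives the robot as it stands. Calls block until the motion is done:
- bot.move_ptp(position, orientation): joint-space move of the TCP to a pose.
- bot.line_to(position, velocity=150, ori=None): straight line of the TCP; ori=None keeps the orientation; velocity is the mean speed in mm/s.
- bot.move_joints(angles): joint-space move.
- bot.move_gripper(opening, force=None): finger opening in mm; force is the grip in N (None keeps the last); returns when the fingers have stopped.
- bot.pause(seconds).
- bot.solve_ik(position, orientation): joint angles nearest the present ones, or None.
- bot.read_state(): the state.
- bot.camera(name): name is "scene" or "top" or "wrist"; returns the picture (420x560x3 uint8, red, green, blue); there is no depth.
- bot.get_calibration(name): a dict with "fx", "fy", "cx", "cy" (pixels), "view" (4x4, takes a point from world to camera coordinates); the wrist camera has in their place "T_tool_cam" (4x4, takes a point from camera to tool coordinates, whose origin is the TCP and whose axes are the flange's). Camera axes: x right, y up, looking along -z (the intrinsics and any distortion apply to the point x, -y, -z); pixel columns grow to the right and rows downward; lengths in mm; the calibration is good to about 2 mm. A picture is of the moment at which its call begins: read the wrist's pose just before it. get_calibration takes no time and is no camera call.
A pose or a line that the arm cannot do raises bot.Unreachable and nothing moves.
- bot.close_job(): hands the job in; it is judged then, once.
The state is a dict: "t": time; "joint_pos": joint angles; "qvel": joint speeds; "tau": joint torques, N m; "tcp_pos": TCP position; "eef_rot": TCP orientation; "contact_force": force on the tool from outside, world axes, zero at the start; "moment": the same for the moment, N m; "width": finger opening in mm; "finger_force": force on a finger pad.
Only numpy, scipy, OpenCV 4.12 (cv2) and the standard library are available. Lean on these libraries where they do the work, as an engineer would, in place of code of your own. Each camera call takes 0.05 s, during which the arm holds its last target. There are 200 camera calls.

## Working session

There is one attempt and no reset: what is moved stays moved. The work goes in short steps, each a Python script; the robot and the scene stay as the last script left them, time stands still between calls to the robot, and variables do not carry over. Pictures are saved under pics/ and viewed, at most 10 in all, crops included, and the job is handed in when it is done.

```bash
ls; mkdir -p pics
python3 - <<'E'
from plant import bot
import cv2
for n in ("top","scene"):
    im=bot.camera(n); cv2.imwrite(f"pics/{n}0.png",im[...,::-1]); c=bot.get_calibration(n); print(n,c)
print(bot.get_calibration("wrist")); s=bot.read_state(); print(s)
E
```

```text
pics
top {'fx': 401.65564444866243, 'fy': 401.65564444866243, 'cx': 275.899077113817, 'cy': 205.21074132590013, 'view': array([[-2.88223981e-02, -9.99232014e-01, -2.65452783e-02,
         3.00351370e+01],
       [ 9.91142892e-01, -3.20129470e-02,  1.28883429e-01,
        -5.69286013e+02],
       [-1.29634240e-01, -2.25954345e-02,  9.91304398e-01,
        -8.91796284e+02],
       [ 0.00000000e+00,  0.00000000e+00,  0.00000000e+00,
         1.00000000e+00]])}
scene {'fx': 527.9531044841526, 'fy': 527.9531044841526, 'cx': 276.0542543319368, 'cy': 206.49426088106372, 'view': array([[ 5.47527360e-01,  8.36749990e-01,  7.95265091e-03,
        -3.12010746e+02],
       [-5.86802867e-01,  3.77164443e-01,  7.16525909e-01,
         3.06328191e+02],
       [ 5.96553590e-01, -3.96984178e-01,  6.97515145e-01,
        -1.65847773e+03],
       [ 0.00000000e+00,  0.00000000e+00,  0.00000000e+00,
         1.00000000e+00]])}
{'fx': 297.9767905857429, 'fy': 297.9767905857429, 'cx': 283.04155352508843, 'cy': 211.53992270429876, 'T_tool_cam': array([[ 7.56578815e-05,  9.58328780e-01,  2.85667540e-01,
    
[... 269 characters left out ...]
0e+00]])}
{'t': 0.1, 'joint_pos': array([-9.48901397e-01,  3.59297353e-01,  1.11708864e-02, -3.06903130e-04,
       -1.22411143e+00, -2.88132199e-01]), 'qvel': array([ 0.00222069, -0.00196375, -0.00017302,  0.00223497, -0.00056317,
       -0.00214435]), 'tau': array([ 4.32080069e-04, -5.84161878e+01,  2.93750685e+01,  7.01543033e+00,
        1.01429559e-02, -8.60570026e-05]), 'tcp_pos': array([ 220.98402185, -637.34370586,  225.73714223]), 'eef_rot': array([-1.66056289e-01,  9.86116002e-01,  7.10859178e-04, -1.87163147e-04]), 'contact_force': array([0.23934941, 1.04729393, 0.46878509]), 'moment': array([-0.04385306, -0.03421105, -0.08763963]), 'finger_force': 0.0, 'width': 87.17611126441696}
```

View pics/top0.png

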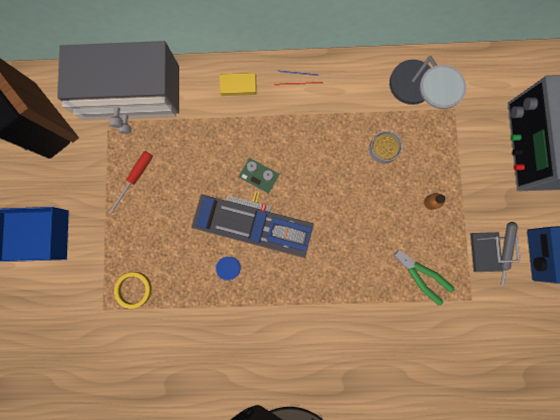

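View pics/scene0.png

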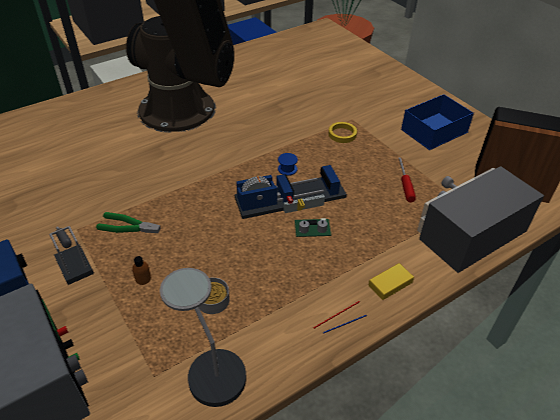

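The holder spans pixels (201,195), (313,222), (306,257), (193,227) in the top view. The wheel is near (290,234), the fixed jaw near (205,212), the pointer and gauge near (262,205), and holder +y points image left. Next I'll get a rough pose and then a wrist view.

```bash
cat > h.py <<'E'
from plant import bot
import numpy as np, cv2
from scipy.spatial.transform import Rotation as R
def cam(n):
    c=bot.get_calibration(n)
    if n=="wrist":
        s=bot.read_state(); T=np.eye(4); T[:3,:3]=R.from_quat(s["eef_rot"]).as_matrix(); T[:3,3]=s["tcp_pos"]
        V=T@c["T_tool_cam"]
    else: V=np.linalg.inv(c["view"])
    return c,V
def ray(c,V,px,z):
    px=np.atleast_2d(px).astype(float)
    d=np.c_[(px[:,0]-c["cx"])/c["fx"],-(px[:,1]-c["cy"])/c["fy"],-np.ones(len(px))]@V[:3,:3].T
    o=V[:3,3]; return o+d*((z-o[2])/d[:,2])[:,None]
def proj(c,V,P):
    p=(np.atleast_2d(P)-V[:3,3])@V[:3,:3]
    return np.c_[c["cx"]-c["fx"]*p[:,0]/p[:,2], c["cy"]+c["fy"]*p[:,1]/p[:,2]]
def quat(yaw):  # holder y = (-sin,cos); tool x = holder y, tool y = holder x, z down
    s,c=np.sin(yaw),np.cos(yaw)
    return R.from_matrix(np.array([[-s,c,0],[c,s,0],[0,0,-1]]).T).as_quat() if False else R.from_matrix(np.column_stack([[-s,c,0],[c,s,0],[0,0,-1]])).as_quat()
E
python3 - <<'E'
from h import *
c,V=cam("top")
P=ray(c,V,[(201,195),(313,222),(306,257),(193,227)],12); print(P.round(1))
d=(P[0]+P[3]-P[1]-P[2])/2; L=np.hypot(d[0],d[1]); yaw=np.arctan2(-d[0],d[1]); print(L,yaw)
y=np.array([-np.sin(yaw),np.cos(yaw)]); o=P.mean(0)[:2]+10*y   # centre of base is y=-10
w=ray(c,V,[(290,234)],86)[0]
print("origin",o,"wheel",o-100*y,"wheel by ray",w)
for k in (1,0):
    q=quat(yaw+np.pi*(1-k)); p=[*(o-60*y),200]; print(k,bot.solve_ik(p,q))
E
```

```text
[[603.7 191.9  12. ]
 [530.5 -73.1  12. ]
 [449.2 -53.5  12. ]
 [527.5 211.4  12. ]]
275.57051577011447 -0.2784017512751695
origin [530.47002771  78.79839367] wheel [502.98809865 -17.3511959 ] wheel by ray [499.65073423 -17.23773879  86.        ]
1 [ 0.42312591  0.11397157 -0.37669795  0.         -1.08012681  2.440065  ]
0 [ 0.42312591  0.11397157 -0.37669795  0.         -1.08012681 -0.70152766]
```

Run:
```python
from h import *
yaw=-0.278; y=np.array([-np.sin(yaw),np.cos(yaw)])
bot.move_gripper(0,20)
bot.move_ptp([*(np.array([502,-17])+20*y),170],quat(yaw)); bot.pause(.3)
c,V=cam("wrist"); im=bot.camera("wrist"); cv2.imwrite("pics/w1.png",im[...,::-1]); np.savez("w1.npz",V=V)
s=bot.read_state(); print(s["t"],s["tcp_pos"],s["contact_force"],s["width"])
```

```text
4.3667 [507.52905903   2.03854557 169.98226821] [ 0.10647388  0.47082636 -0.52782457] 0.3879169304443593
```

View pics/w1.png

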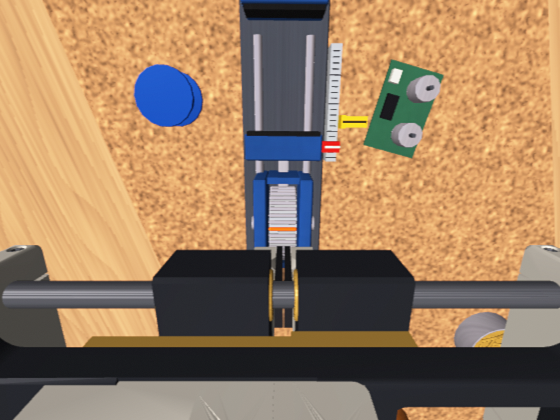

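Pointer is red at (331,147) and the mark yellow at (354,122), with the wheel column around u=283. The front edge of the cheeks is near row 177 and the fixed-jaw face near row 18. I'll compute the positions.

```bash
cat >> h.py <<'E'
def lines(im,c,V,yaw,near=None):
    """y-gap (mm along holder y) mark-pointer, from white line in red and black line in yellow at z=42"""
    h=cv2.cvtColor(im,cv2.COLOR_RGB2HSV).astype(int); H,S,v=h[...,0],h[...,1],h[...,2]
    out={}
    for n,m in (("red",((H<6)|(H>174))&(S>150)&(v>90)),("yel",(H>22)&(H<33)&(S>150)&(v>120))):
        roi=np.zeros_like(m); roi[20:240,315:420]=1; m=(m&roi).astype(np.uint8)
        k,l,st,ce=cv2.connectedComponentsWithStats(cv2.morphologyEx(m,cv2.MORPH_CLOSE,np.ones((7,5),np.uint8)))
        i=1+np.argmax(st[1:,4]); x,yy,w,hh,a=st[i]
        g=v if n=="yel" else S
        cols=slice(x+3,x+w-3); rows=np.arange(yy,yy+hh)
        sub=g[rows,cols].mean(1); wt=np.clip(np.median(np.sort(sub)[-max(3,hh//2):])*.85-sub,0,None)
        wt[:2]=0; wt[-2:]=0
        r=(rows*wt).sum()/wt.sum() if wt.sum()>0 else yy+hh/2-.5
        out[n]=((x+w/2-.5,r),(x,yy,w,hh),sub.round().astype(int).tolist())
    a=np.array([-np.sin(yaw),np.cos(yaw),0])
    P=ray(c,V,[out["red"][0],out["yel"][0]],42)
    return (P[1]-P[0])@a,P,out
E
python3 - <<'E'
from h import *
c=bot.get_calibration("wrist"); V=np.load("w1.npz")["V"]; im=cv2.imread("pics/w1.png")[...,::-1]
m=ray(c,V,[(283.5,36),(282.5,172)],30); d=m[0]-m[1]; yaw=np.arctan2(-d[0],d[1]); print("yaw",yaw)
print(lines(im,c,V,yaw))
y=np.array([-np.sin(yaw),np.cos(yaw),0])
f=ray(c,V,[(285,18)],56)[0]; print("wheel from fixed jaw",f-185*y)
f=ray(c,V,[(283,177)],68)[0]; print("wheel from cheek",f-46*y)
w=ray(c,V,[(283,200)],84)[0]; print("wheel col",w)
print("tip px",proj(c,V,bot.read_state()["tcp_pos"]))
E
python3 -c "
import cv2;im=cv2.imread('pics/w1.png')[0:260,200:420];cv2.imwrite('pics/w1c.png',cv2.resize(im,None,fx=2.3,fy=2.3,interpolation=cv2.INTER_CUBIC))"
```

```text
yaw -0.2864363156808247
(np.float64(22.828929014487315), array([[565.5129715 ,  43.69050343,  42.        ],
       [590.20281199,  60.21701763,  42.        ]]), {'red': ((np.float64(330.5), np.float64(146.65552632554)), (np.int32(322), np.int32(141), np.int32(18), np.int32(12)), [163, 230, 228, 233, 177, 11, 10, 131, 221, 231, 223, 133]), 'yel': ((np.float64(352.5), np.float64(121.473779993445)), (np.int32(338), np.int32(115), np.int32(30), np.int32(14)), [228, 245, 248, 249, 251, 231, 85, 97, 254, 251, 249, 249, 241, 223])})
wheel from fixed jaw [499.76346321 -24.15721547  56.        ]
wheel from cheek [502.86478158 -11.40971137  68.        ]
wheel col [511.22921229  16.58634457  84.        ]
tip px [[283.92023978 261.64474561]]
```

View pics/w1c.png

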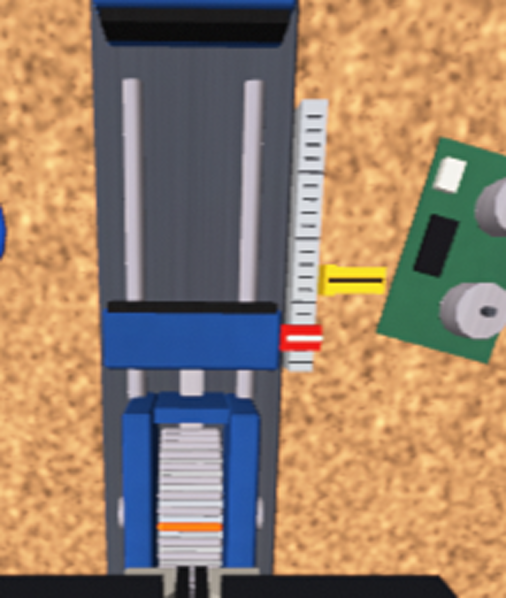

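Gap is about 22.8 mm, so roughly 82 mm of rim travel. The crest is near (503.3, -11.5). I'll do the first touch and one stroke, watching the force.

```bash
cat >> h.py <<'E'
YAW=-0.284; Y=np.array([-np.sin(YAW),np.cos(YAW),0]); CREST=np.array([503.3,-11.5,0.])
def at(s,z): return [*(CREST+s*Y)[:2],z]
def force(): return bot.read_state()["contact_force"]
def gap(tag=None):
    c,V=cam("wrist"); im=bot.camera("wrist")
    if tag: cv2.imwrite(f"pics/{tag}.png",im[...,::-1])
    return lines(im,c,V,YAW)
E
python3 - <<'E'
from h import *
bot.move_ptp(at(-9,110),quat(YAW)); bot.line_to(at(-9,91),60); bot.pause(.2)
f0=force(); z=91
while z>80:
    z-=0.7; bot.line_to(at(-9,z),15); f=force()-f0
    print(round(z,1),f.round(1),bot.read_state()["tcp_pos"].round(1))
    if f[2]>8: break
g=gap(); print("gap before",g[0],g[2]["red"][:2],g[2]["yel"][:2])
for s in (-3,3,9):
    bot.line_to(at(s,z),25); print(s,(force()-f0).round(1))
bot.line_to(at(9,100),60); bot.pause(.1)
g=gap("s1"); print("gap",g[0],g[2]["red"][:2],g[2]["yel"][:2],bot.read_state()["t"],z)
E
```

```text
90.3 [-0.9  1.2 -0.2] [500.8 -20.2  90.4]
89.6 [-0.1  0.9 -0.2] [500.8 -20.2  89.6]
88.9 [-0.5  0.1 -0.8] [500.7 -20.2  88.8]
88.2 [-0.4  0.6  0.2] [500.8 -20.1  88.2]
87.5 [-0.2  0.4  1. ] [500.7 -20.2  87.5]
86.8 [ 0.2  0.  -0.2] [500.7 -20.1  86.7]
86.1 [-0.5  0.4  0.9] [500.9 -20.1  86.2]
85.4 [-2.4 -0.   6.3] [501.  -20.1  85.9]
84.7 [-3.   1.8 11.9] [501.1 -20.1  85.7]
gap before 22.178583755989784 ((np.float64(351.5), np.float64(119.95907528254112)), (np.int32(339), np.int32(112), np.int32(26), np.int32(17))) ((np.float64(383.5), np.float64(82.94266693666785)), (np.int32(361), np.int32(72), np.int32(46), np.int32(23)))
-3 [-2.8  0.3 11.8]
3 [-2.8  0.4  9.7]
9 [-1.5  1.1  7.8]
gap 17.81901812795027 ((np.float64(346.5), np.float64(139.07293702626686)), (np.int32(335), np.int32(132), np.int32(24), np.int32(15))) ((np.float64(375.0), np.float64(112.46165860791255)), (np.int32(355), np.int32(104), np.int32(41), np.int32(18))) 9.4333 84.69999999999997
```

The stroke moved the jaw by about 4.5 mm with force around 10 N. I'll continue closed-loop, with the last stroke scaled to the gap.

Run:
```python
from h import *
g=gap()[0]; k=3.9
for i in range(7):
    n=min(18,g*k*1.0)
    if g<0.6: break
    s0=-9 if n==18 else -n/2
    bot.line_to(at(s0,95),90); bot.pause(.1); f0=force()
    bot.line_to(at(s0,84.7),40); f=(force()-f0)[2]; bot.line_to(at(s0+n,84.7),25); f2=(force()-f0)[2]
    bot.line_to(at(s0+n,100),80); bot.line_to(at(9,100),80); bot.pause(.15)
    o=gap(f"s{i+2}"); print(round(n,1),f.round(1),f2.round(1),"gap",g.round(2),o[0].round(2),[o[2][q][1] for q in ("red","yel")],round(bot.read_state()["t"],1))
    if g-o[0]<0.3*n/3.6: break
    g=o[0]
```

```text
18 12.7 8.9 gap 17.87 12.84 [(np.int32(336), np.int32(125), np.int32(23), np.int32(15)), (np.int32(355), np.int32(104), np.int32(41), np.int32(18))] 12.0
18 12.4 10.8 gap 12.84 7.74 [(np.int32(336), np.int32(117), np.int32(24), np.int32(15)), (np.int32(356), np.int32(104), np.int32(40), np.int32(18))] 14.5
18 13.7 10.5 gap 7.74 2.7 [(np.int32(336), np.int32(110), np.int32(24), np.int32(15)), (np.int32(356), np.int32(104), np.int32(40), np.int32(18))] 17.1
10.5 13.3 12.0 gap 2.7 -0.24 [(np.int32(337), np.int32(105), np.int32(24), np.int32(15)), (np.int32(356), np.int32(104), np.int32(41), np.int32(18))] 19.2
```

Run:
```python
from h import *
bot.line_to(at(9,170),150); bot.line_to(at(-20,170),150); bot.pause(.4)
o=gap("end"); print(o[0],o[2]["red"],o[2]["yel"],force(),bot.read_state()["t"])
im=cv2.imread("pics/end.png")[0:260,230:430]; cv2.imwrite("pics/endc.png",cv2.resize(im,None,fx=2.3,fy=2.3,interpolation=cv2.INTER_CUBIC))
```

```text
-0.9455928515174085 ((np.float64(333.0), np.float64(80.7651649807711)), (np.int32(324), np.int32(75), np.int32(19), np.int32(14)), [150, 221, 227, 231, 176, 15, 11, 93, 204, 228, 225, 227, 230, 120]) ((np.float64(355.5), np.float64(81.93567132552813)), (np.int32(341), np.int32(74), np.int32(30), np.int32(17)), [227, 239, 247, 248, 250, 254, 135, 42, 119, 253, 250, 248, 249, 235, 162, 203, 215]) [-0.46573037 -0.65243063  0.31263741] 20.65
```

View pics/endc.png

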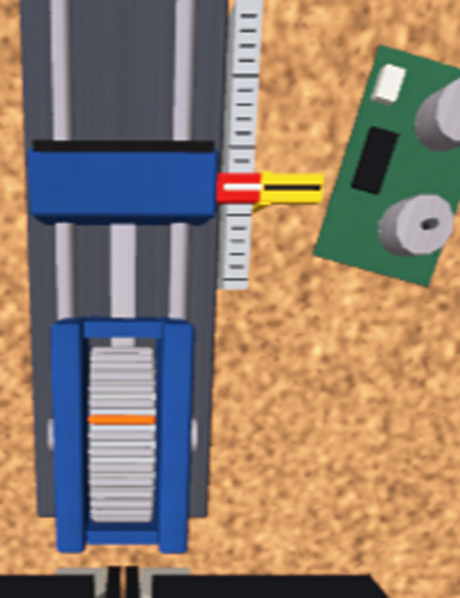

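The image shows the red pointer's white line at crop row 187 and the yellow marker's black line at crop row 187. They line up to well under 1 mm, and the hand is clear.

```bash
python3 -c "
from plant import bot
print(bot.close_job())"
```

```text
the job is handed in; nothing more can be done
None
```

I rolled the wheel in five strokes until the pointer was on the mark, within about 1 mm by the wrist camera (limit 2.5 mm), took the hand away and handed the job in at about 21 s; no verdict was returned.

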